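# Put the check weight away and latch its case

## Task

Put the check weight back upright in its pocket in the open wooden case. Then take the lid by its bar and lower it under control, without letting it fall; let go of the bar and press the lid down into its seal, no harder than needed, until you feel the spring catch snap and the lid stays down by itself. Leave the other things on the table where they are.

Things in the scene. Friction and masses are not known exactly. Their poses are not given: they have to be found in the camera images.
- weight_mid (a point): Centre (half-way up) of the loose check weight: an upright cream-coloured cylinder with a knob on top, 30 mm across, 44 mm tall, about 200 g; grasp it across as a 30 mm cylinder. z axis up along it.
- case: Open wooden weight case, standing firm (it does not move): base 110 mm (its x) by 150 mm (its y) by 62 mm high including a 14 mm black rubber seal on the rim; walls 6 mm. Origin at the centre of its underside; x points from front to hinge, z up. A black insert, top 18 mm above the table, has one big and two small round pockets. Spring pins stand in the front corners; the catch is mid-front.
- pocket (a point): Centre of the floor of the big pocket for the weight: 6 mm above the table, 35 mm across, 12 mm deep below the insert's top; 12 mm in front of the case's middle. The seated weight's centre is 22 mm above this point and its top 12 mm below the seal's top.
- lid (a joint): Lid angle, rad: 0 level on the soft seal, 1.57 upright, at most 1.9. The hinge drags: the lid stays put near upright but falls shut from below about 0.9. At about 0.06 it rests on spring pins. Pressed near its front edge with 8 to 24 N it sinks below 0 and snaps past a catch at a depth that varies and cannot be seen; just after, it is stopped hard. Latched, it stays below 0.02; let go sooner, it rises.
- lid_axis (a point): Middle of the hinge axis, on the rear top edge of the case (62 mm above the table); the axis runs along the case's y. Axes as the case's.
- lid_bar (a point): Middle of the lid's round steel bar handle, 10 mm thick, 84 mm long, parallel to the hinge. At lid angle 0 it lies 140 mm in front of the hinge axis and 42 mm above it (30 mm ahead of the lid's front edge, 32 mm above its top). It can turn between the fingers. From above, fingers opened to 40 mm and reaching 20 mm below its middle have room on both sides at every lid angle.
- lid_press (a point): Point on the middle of the lid's outer face, 14 mm behind its front edge, 96 mm from the hinge; a good place to press the lid down. The lid is 10 mm thick, 110 by 150 mm. Axes as the lid's.
- cream_jar: Small white cream jar, 51 mm across, 27 mm high; bystander. Origin at the centre of its underside.
- lotion_pot: Round lotion pot, 65 mm across, 29 mm high; bystander. Origin at the centre of its underside.
- tweezers: Steel tweezers lying flat, 128 by 14 by 8 mm; bystander. Origin at the centre of the underside.

How it is judged:
On the way:
1. the weight stands seated in its pocket, let go, with the lid still open (horizontal distance between weight_mid and pocket below 0.006 m and z of weight_mid in the frame of pocket below 0.025 m and angle between weight_mid's own z axis and vertical below 0.1 rad and contact force between the fingers and weight below 0.1 N and value of joint lid above 0.5 rad), for 0.2 s.
At the end, for the whole second after the job is handed in: The lid is latched: let go, it stays down (under 0.02 rad) and at rest, with the weight upright (within 0.1 rad) on the floor of its pocket, within 6 mm of the pocket's centre (value of joint lid below 0.02 rad and horizontal distance between weight_mid and pocket below 0.006 m and z of weight_mid in the frame of pocket below 0.025 m and angle between weight_mid's own z axis and vertical below 0.1 rad and velocity of joint lid below 0.05 rad/s); the robot touches nothing.
It fails at once if the lid is dropped or slammed (closing faster than 3 rad/s before it reaches the spring pins) (velocity of joint lid below -3 rad/s and value of joint lid above 0.12 rad).
It fails at once if the fingers press on the pushed-down lid or the case with more than 40 N (contact force between the fingers and case above 40 N and value of joint lid below 0.03 rad).
It fails at once if the cream jar is moved by more than 20 mm (distance of cream_jar from where it was at the start of the episode above 0.02 m).
It fails at once if the lotion pot is moved by more than 20 mm (distance of lotion_pot from where it was at the start of the episode above 0.02 m).
It fails at once if the tweezers is moved by more than 20 mm (distance of tweezers from where it was at the start of the episode above 0.02 m).
It also fails if it takes over 64 s, if anything falls off the work surface, if the arm or the gripper's body presses on something with over 40 N, if the wrist force passes 120 N, or if a joint passes its speed limit or range.

## Robot

A 7-joint arm with a two-finger parallel gripper is mounted at the origin on a cart in front of the work surface, level with it; the furniture and walls round the work are solid. World frame = base frame: x ahead of the robot, y to its left, z up, the work surface at z = 0. Lengths are in m, angles in rad, forces in N, time in s.
With the tool pointing down it reaches from about 0.4 to 0.875 m from the base axis. Payload 19.3 kg.
Tool frame: the origin (TCP) lies midway between the tips of the shut fingers; the grasp point (between the pads) lies 19 mm behind it (bot.grip_point_offset is the distance from the TCP to the grasp point, in m); z points along the fingers, y is the direction in which the jaws open and shut (so a half turn about z gives the same grasp; the last joint's range is limited). The gripper opens to 85 mm and grips with 20 to 120 N. Pads are 22 mm wide; open, the fingers measure 114 mm over their backs; the gripper's body (76 mm by 85 mm) begins 54 mm behind the grasp point. The pads swing forward as they close: fully open they stand 13 mm farther back than shut.
Start: joints at [-1.317, 0.521, -0.036, 1.599, 0.021, 1.021, -0.113], TCP at [0.199, 0.593, 0.231] pointing down, gripper open.
Joint ranges: [-2.91, 2.91], [-0.3, 2.13], [-1.5, 1.42], [0.17, 2.43], [-1.26, 4.41], [0.16, 1.93], [-2.52, 2.52]. Speed limits (rad/s): [1.89, 1.89, 2.39, 2.39, 3.01, 3.01, 3.01].

## Interface

Orientations are given as [roll, pitch, yaw] about the fixed x, y, z axes, in that order (R = Rz(yaw) Ry(pitch) Rx(roll)).
In Python, from workcell import bot, viewer, workorder gives the robot as it stands.
- The arm moves only by the tool move_arm, never from a script. Its argument "plan" is a list of rows, each a list of 6 numbers: the shift along the tool's x, y, z scaled (see below), then the turn, a rotation vector about the tool's x, y, z scaled (see below). A call has 1 to 5 rows; each row shifts and turns the commanded pose from where the row before left it, along the tool's axes as they then stand; what a row does not reach is not made up. The controller multiplies each number of a shift by 0.025 m and each number of a turn by pi rad. A row lasts 1/10 s, in which the tool goes at most 50 mm and 8.59 degrees, less where a joint would pass 70% of its speed; a pose out of reach is approached as far as the arm can. A call with a number of a shift or a turn outside -1 to 1 is refused whole. A call with a gripper value outside its range is refused whole. "claw" is the closure, from -1 (fully open) to 1 (shut), so that 0 is half open, set as the call begins (left out, the last holds). The fingers move at their own pace and stop on an object; "force" is the grip in N (left out, the last holds). Time passes only in rows, so rows that do not move let the fingers close. It gives the time, the measured TCP pose, the force and the opening at its end, in the units of the state.
- bot.observe(): the state, without advancing time (a new reading comes with each control period).
- viewer.grab_frame(name): name is "scene" or "top" or "wrist"; returns the picture (384x512x3 uint8, red, green, blue); there is no depth.
- viewer.camera_info(name): a dict with "K" (3x3 intrinsics, pixels), "D" ([k1, k2, p1, p2, k3] as OpenCV has them; the pictures are not rectified), "R" (3x3) and "t" (3): a world point X has camera coordinates R X + t. Camera axes: x right, y down, z forward; pixel columns grow to the right and rows downward; lengths in m; the calibration is good to about 2 mm. A picture is of the moment at which its call begins: read the wrist's pose just before it. camera_info takes no time and is no camera call; for the wrist camera it gives the pose at the moment of the call.
- workorder.job_done(): hands the job in, once; it reports no verdict.
The state is a dict: "clock": time; "qpos": joint angles; "qd": joint speeds; "joint_efforts": joint torques, N m; "position": TCP position; "tool_rot": TCP orientation; "force": force on the tool from outside, world axes, zero at the start; "moment": the same for the moment, N m; "grip_width": finger opening in m.
Only numpy, scipy, OpenCV 4.12 (cv2) and the standard library are available. Lean on these libraries where they do the work, as an engineer would, in place of code of your own. Each camera call takes 0.05 s, during which the arm holds its last target.

## Working session

There is one attempt and no reset: what is moved stays moved. The work goes in short steps, Python scripts to look and compute and a tool call to move; the robot and the scene stay as the last step left them, time stands still between calls to the robot, and variables do not carry over. Pictures are saved under pics/ and viewed, and the job is handed in when it is done.

Besides the shell and the picture viewer there is one more tool, called after ">>>" in YAML: its name, and indented under it one key for each argument. move_arm: Moves the arm, as the interface text tells. Shifts and turns lie within -1 to 1; 1 stands for 0.025 m of shift or pi rad of turn. Its arguments: {"type":"object","properties":{"plan":{"type":"array","items":{"type":"array","items":{"type":"number"}}},"claw":{"type":"number"},"force":{"type":"number"}},"required":["plan"]}

```bash
ls; mkdir -p pics
python3 - <<'E'
from workcell import bot, viewer, workorder
import cv2
print(bot.observe(), bot.grip_point_offset)
for n in ("scene","top","wrist"):
    i=viewer.camera_info(n); print(n,i)
    cv2.imwrite(f"pics/{n}0.png",viewer.grab_frame(n)[:,:,::-1])
E
```

```text
pics
{'clock': 0.0, 'qpos': array([-1.3171956 ,  0.52202111, -0.03633539,  1.60001465,  0.02120074,
        1.02108244, -0.112779  ]), 'qd': array([ 1.90517294e-04,  2.32085776e-05, -5.57698798e-04,  3.91734568e-04,
        1.35291740e-03,  3.53550199e-04, -4.62525579e-04]), 'joint_efforts': array([ 2.25776248e-04, -9.27088308e+01,  1.98002905e+00, -3.69964099e+01,
        1.77542330e-02,  7.72608299e-03,  4.77514016e-05]), 'position': array([0.19878046, 0.59218841, 0.23071884]), 'tool_rot': array([-3.14045478e+00,  7.78363048e-05,  2.81781044e+00]), 'force': array([ 0.30477295,  0.26755347, -0.38921691]), 'moment': array([ 0.02994903,  0.00164314, -0.03609884]), 'grip_width': 0.08552709146815943} 0.0187
scene {'K': array([[395.92774398,   0.        , 251.13497188],
       [  0.        , 395.92774398, 197.35260226],
       [  0.        ,   0.        ,   1.        ]]), 'D': array([0.04786541, 0.        , 0.        , 0.        , 0.        ]), 'R': array([[ 0.8494131 , -0.52756003,  0.0133338 ],
       [-0.30150215, -0.50586908, -0.80820352],
       [ 0.43312103,  0.68247849, -0.5887523
[... 282 characters left out ...]
       ]), 'R': array([[ 0.02654148, -0.99931564,  0.0257642 ],
       [-0.99358764, -0.02920543, -0.10922746],
       [ 0.10990516, -0.02269993, -0.99368283]]), 't': array([-0.04222916,  0.53432898,  1.26396908])}
wrist {'K': array([[341.75471732,   0.        , 256.40943644],
       [  0.        , 341.75471732, 190.89565872],
       [  0.        ,   0.        ,   1.        ]]), 'D': array([-0.05316298,  0.        ,  0.        ,  0.        ,  0.        ]), 'R': array([[ 3.17843201e-01,  9.48142874e-01, -8.88756237e-04],
       [ 8.99185786e-01, -3.01133879e-01,  3.17463870e-01],
       [ 3.00733471e-01, -1.01702890e-01, -9.48269952e-01]]), 't': array([-0.62442768, -0.04290895,  0.37973102])}
```

View pics/scene0.png

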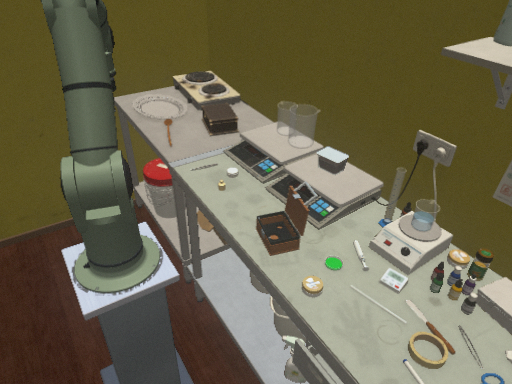

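View pics/top0.png

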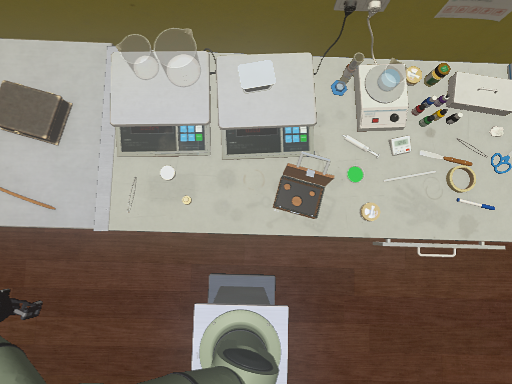

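View pics/wrist0.png

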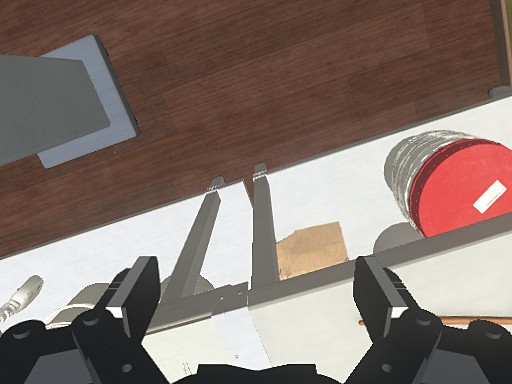

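Run:
```python
import cv2
t=cv2.imread("pics/top0.png"); s=cv2.imread("pics/scene0.png")
a=cv2.resize(t[140:240,110:230],None,fx=4,fy=4,interpolation=2)
b=cv2.resize(t[140:240,260:350],None,fx=4,fy=4,interpolation=2)
cv2.imwrite("pics/c1.png",cv2.hconcat([a,b])[:,:800])
a=cv2.resize(s[150:260,180:360],None,fx=4,fy=4,interpolation=2)
cv2.imwrite("pics/c2.png",a)
```

```text
(no output)
```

View pics/c1.png

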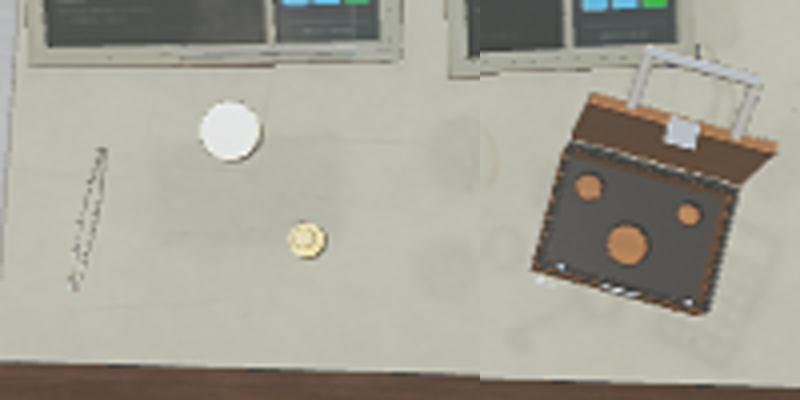

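View pics/c2.png

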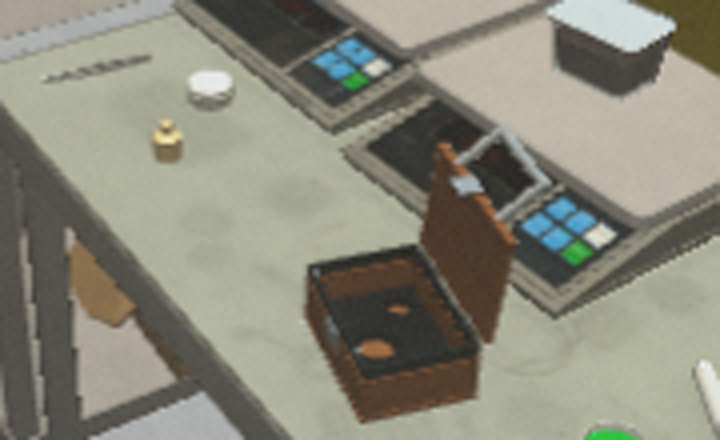

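```bash
cat > h.py <<'E'
import numpy as np, cv2
from workcell import bot, viewer
def ray(i,uv):
    p=cv2.undistortPoints(np.array([[uv]],float),i["K"],i["D"])[0,0]
    d=i["R"].T@np.array([p[0],p[1],1]); o=-i["R"].T@i["t"]; return o,d/np.linalg.norm(d)
def onz(i,uv,z):
    o,d=ray(i,uv); return o+d*(z-o[2])/d[2]
def tri(l):
    A=np.zeros((3,3));b=np.zeros(3)
    for i,uv in l:
        o,d=ray(i,uv);P=np.eye(3)-np.outer(d,d);A+=P;b+=P@o
    x=np.linalg.solve(A,b); return x,[float(np.linalg.norm(np.cross(x-ray(i,u)[0],ray(i,u)[1]))) for i,u in l]
def proj(i,X):
    return cv2.projectPoints(np.array([X],float),cv2.Rodrigues(i["R"])[0],i["t"],i["K"],i["D"])[0][0,0]
E
python3 - <<'E'
from h import *
np.set_printoptions(precision=4,suppress=True)
T=viewer.camera_info("top");S=viewer.camera_info("scene")
f=lambda x,y:(260+(x-480)/4-.4,140+y/4-.4)
g=lambda x,y:(180+x/4-.4,150+y/4-.4)
w=(110+306/4-.4,140+240/4-.4)
print("weight top",tri([(T,w),(S,g(167,126))]))
print("pocket",tri([(T,f(627,244)),(S,g(376,349))]),onz(T,f(627,244),.006))
print("FL rim",tri([(T,f(533,268)),(S,g(308,268))]),"FR",tri([(T,f(707,311)),(S,g(362,378))]))
print("BL",tri([(T,f(568,142)),(S,g(418,247))]),"BR",tri([(T,f(741,187)),(S,g(478,350))]))
print("bar ends",tri([(T,f(648,48)),(S,g(503,128))]),tri([(T,f(760,82)),(S,g(549,183))]))
print("lidtop corners",tri([(T,f(592,94)),(S,g(440,143))]),tri([(T,f(778,146)),(S,g(517,240))]))
print("jar",onz(T,(110+230/4,140+130/4),.027),"tw",onz(T,(110+88/4,140+220/4),.008))
E
```

```text
weight top (array([0.5003, 0.1953, 0.0402]), [3.781318978216506e-05, 3.7813189782102596e-05])
pocket (array([ 0.5098, -0.1811,  0.0119]), [0.0003456951843838374, 0.0003456951843840203]) [ 0.5107 -0.1821  0.006 ]
FL rim (array([ 0.4859, -0.0977,  0.0572]), [0.0024709984612558, 0.0024709984612558238]) FR (array([ 0.4514, -0.2429,  0.0536]), [0.0008372744100697921, 0.0008372744100699729])
BL (array([ 0.5918, -0.1244,  0.057 ]), [0.0010937272298858984, 0.0010937272298856189]) BR (array([ 0.555 , -0.2692,  0.0579]), [0.002236193276062808, 0.002236193276062674])
bar ends (array([ 0.6418, -0.1687,  0.1988]), [0.00025106496486725235, 0.0002510649648674788]) (array([ 0.6199, -0.2544,  0.2003]), [0.0017391319002851857, 0.0017391319002851924])
lidtop corners (array([ 0.6084, -0.1289,  0.1718]), [0.0025935744667999706, 0.0025935744667999017]) (array([ 0.5752, -0.2744,  0.172 ]), [0.0006925124437765381, 0.0006925124437763607])
jar [0.5926 0.2649 0.027 ] tw [0.5135 0.3864 0.008 ]
```

>>> move_arm:
  plan:
    - [-0.97,-0.66,0,0,0,0]
    - [-0.97,-0.66,0,0,0,0]
    - [-0.97,-0.66,0,0,0,0]
    - [-0.97,-0.66,0,0,0,0]
    - [-0.97,-0.66,0,0,0,0]
  claw: -1

```text
clock: 0.65
position: [0.2881, 0.4746, 0.2312]
tool_rot: [-3.141, -0.0, 2.818]
force: [0.1, 0.2, 0.2]
grip_width: 0.0852
```

>>> move_arm:
  plan:
    - [-0.97,-0.66,0.1,0,0,0]
    - [-0.97,-0.66,0.1,0,0,0]
    - [-0.97,-0.66,0.1,0,0,0]
    - [-0.97,-0.66,0.1,0,0,0]
    - [-0.97,-0.66,0.1,0,0,0]

```text
clock: 1.15
position: [0.3768, 0.3578, 0.2186]
tool_rot: [-3.141, -0.0, 2.818]
force: [0.6, 0.9, 0.6]
grip_width: 0.0855
```

>>> move_arm:
  plan:
    - [-0.97,-0.66,0.1,0,0,0]
    - [-0.97,-0.66,0.1,0,0,0]
    - [-0.97,-0.66,0.1,0,0,0]
    - [-0.97,-0.66,0.1,0,0,0]
    - [-0.5,-0.4,0.1,0,0,-0.026]

```text
clock: 1.65
position: [0.4571, 0.2499, 0.2061]
tool_rot: [-3.141, 0.0, 2.898]
force: [-0.2, 1.7, 0.4]
grip_width: 0.0854
```

```bash
cat >> h.py <<'E'
from scipy.spatial.transform import Rotation as Ro
np.set_printoptions(precision=4,suppress=True)
def need(pos,yaw):
    s=bot.observe(); R=Ro.from_euler("xyz",s["tool_rot"]); G=Ro.from_euler("xyz",[np.pi,0,yaw])
    d=R.inv().apply(np.array(pos)-s["position"]); r=(R.inv()*G).as_rotvec()
    print("pos",s["position"],"rot",s["tool_rot"],"clock",s["clock"]); print("total units shift",d/.025,"turn",r/np.pi,"rowsT",np.linalg.norm(r)/.15, "q7",s["qpos"][6])
E
python3 - <<'E'
from h import *
i=viewer.camera_info("wrist"); im=viewer.grab_frame("wrist"); cv2.imwrite("pics/w1.png",im[:,:,::-1])
np.savez("w1.npz",**i)
print(proj(i,[.5,.195,.0]),proj(i,[.5,.195,.044]))
need([.5,.195,.2],2.9)
E
```

```text
[217.3977 206.7256] [212.4882 223.0991]
pos [0.4578 0.2482 0.2057] rot [-3.1399  0.0006  2.9039] clock 1.7
total units shift [-2.1406 -1.6705  0.2339] turn [-0.0005  0.0002  0.0012] rowsT 0.02837503533474821 q7 0.7374194069601281
```

View pics/w1.png

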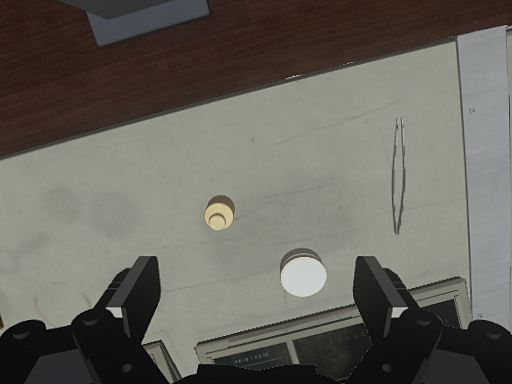

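Run:
```python
from h import *
for n,box in (("w1",(180,170,270,250)),("top0",(170,185,205,215)),("scene0",(205,170,240,200))):
    im=cv2.imread(f"pics/{n}.png"); x0,y0,x1,y1=box
    h=cv2.cvtColor(im[y0:y1,x0:x1],cv2.COLOR_BGR2HSV)
    m=((h[...,1]>70)&(h[...,2]>90)&(h[...,0]<32)&(h[...,0]>12)).astype(np.uint8)
    c=max(cv2.findContours(m,0,1)[0],key=cv2.contourArea); x,y,w,hh=cv2.boundingRect(c)
    M=cv2.moments(c); print(n,x+x0,y+y0,w,hh,"cen",M["m10"]/M["m00"]+x0,M["m01"]/M["m00"]+y0)
im=cv2.imread("pics/w1.png"); cv2.imwrite("pics/w1z.png",cv2.resize(im[180:250,180:260],None,fx=8,fy=8,interpolation=0))
```

```text
w1 204 198 30 31 cen 216.76975405546835 211.3657770800628Traceback (most recent call last):
  File "<stdin>", line 7, in <module>
ZeroDivisionError: float division by zero
```

Run:
```python
from h import *
im=cv2.imread("pics/w1.png"); cv2.imwrite("pics/w1z.png",cv2.resize(im[180:250,180:260],None,fx=8,fy=8,interpolation=0))
W=dict(np.load("w1.npz"));T=viewer.camera_info("top")
for uv in [(219,215)]:
    for z in (.02,.03,.044): print(uv,z,onz(W,uv,z))
print(onz(T,(186.5,200),.03),onz(T,(186,199.6),.044))
```

```text
(219, 215) 0.02 [0.5023 0.1983 0.02  ]
(219, 215) 0.03 [0.4986 0.2005 0.03  ]
(219, 215) 0.044 [0.4933 0.2035 0.044 ]
[0.4998 0.1954 0.03  ] [0.4999 0.195  0.044 ]
```

View pics/w1z.png

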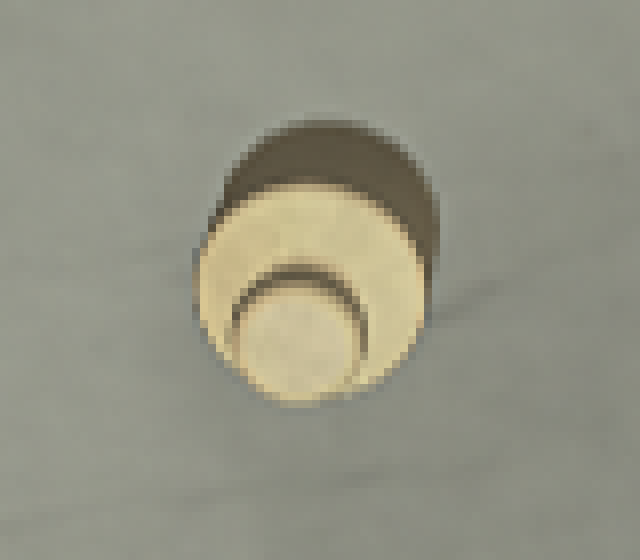

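>>> move_arm:
  plan:
    - [-0.7,-0.5,0.8,0,0,0]
    - [-0.7,-0.5,0.8,0,0,0]
    - [-0.7,-0.5,0.8,0,0,0]
    - [0,0,0,0,0,0]
  claw: -0.4

```text
clock: 2.1
position: [0.4981, 0.2004, 0.144]
tool_rot: [-3.138, -0.002, 2.896]
force: [-1.4, -1.0, 0.0]
grip_width: 0.0599
```

Run:
```python
from h import *
i=viewer.camera_info("wrist"); im=viewer.grab_frame("wrist"); cv2.imwrite("pics/w2.png",im[:,:,::-1])
np.savez("w2.npz",**i)
need([.5,.197,.02],2.9)
print(proj(i,[.5,.197,.027]),proj(i,[.5,.197,.044]))
```

```text
pos [0.4977 0.202  0.1452] rot [-3.1398 -0.0016  2.8972] clock 2.15
total units shift [-0.1462 -0.1609  5.0073] turn [-0.0006 -0.0005 -0.0009] rowsT 0.02456469463087327 q7 0.8566123464063048
[253.5994 186.3719] [253.355  193.2435]
```

View pics/w2.png

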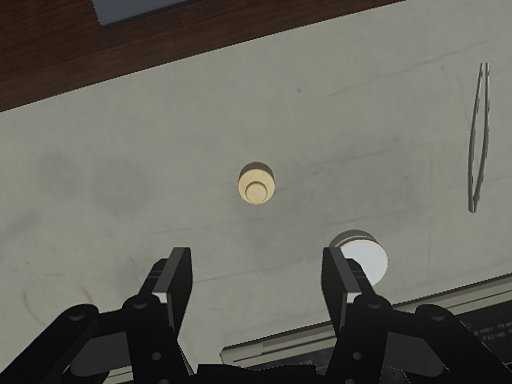

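Run:
```python
from h import *
im=cv2.imread("pics/w2.png"); cv2.imwrite("pics/w2z.png",cv2.resize(im[150:220,220:300],None,fx=8,fy=8,interpolation=0))
```

```text
(no output)
```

View pics/w2z.png

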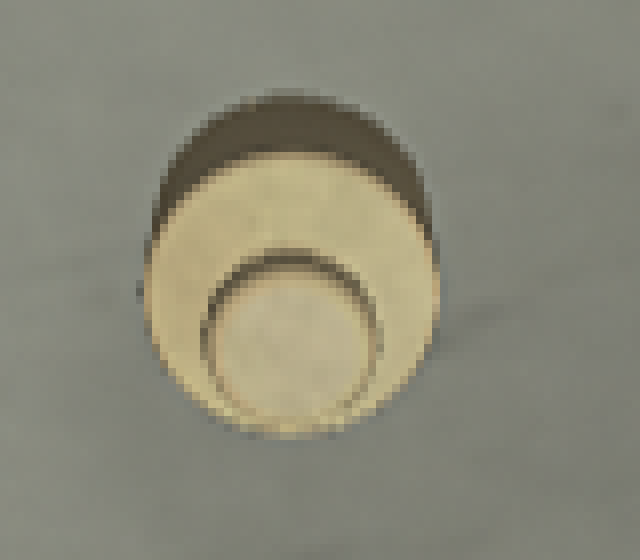

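Run:
```python
from h import *
A=dict(np.load("w1.npz"));B=dict(np.load("w2.npz"));T=viewer.camera_info("top");S=viewer.camera_info("scene")
print(tri([(A,(217.3-.4,222.9-.4)),(B,(255.6,192.5))]), tri([(A,(218.6,215.8)),(B,(255.7,185.9))]))
print("kn",onz(B,(255.6,192.5),.044),"body",onz(B,(255.7,185.9),.027))
print(tri([(A,(217.3-.4,222.9-.4)),(B,(255.6,192.5)),(T,(186.1,199.6)),(S,(221.3,181.1))]))
```

```text
(array([0.5008, 0.1988, 0.0421]), [0.00037649202628569603, 0.0003764920262855999]) (array([0.5008, 0.1987, 0.0253]), [0.0002946984551921253, 0.00029469845519215575])
kn [0.4998 0.1988 0.044 ] body [0.5    0.1987 0.027 ]
(array([0.5015, 0.1974, 0.0384]), [0.0013114602705532235, 0.0009089140338031149, 0.0021145611527861718, 0.0002992050858771684])
```

>>> move_arm:
  plan:
    - [-0.15,-0.12,1,0,0,0]
    - [0,0,1,0,0,0]
    - [0,0,1,0,0,0]
    - [0,0,1,0,0,0]
    - [0,0,0.6,0,0,0]
  claw: -0.4

```text
clock: 2.65
position: [0.4999, 0.2003, 0.0303]
tool_rot: [-3.142, -0.001, 2.9]
force: [-0.3, 1.2, 1.0]
grip_width: 0.0596
```

Run:
```python
from h import *
im=viewer.grab_frame("wrist"); cv2.imwrite("pics/w3.png",im[:,:,::-1])
need([.5005,.198,.015],2.9)
```

```text
pos [0.4992 0.2    0.0288] rot [-3.1403 -0.0024  2.9004] clock 2.7
total units shift [-0.0692 -0.0636  0.5507] turn [-0.0004 -0.0008  0.0001] rowsT 0.018514574136811894 q7 0.8681216427082337
```

View pics/w3.png

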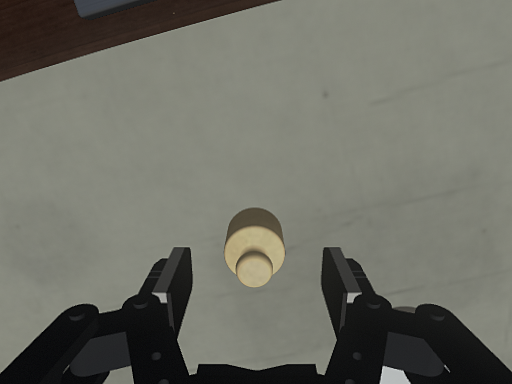

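>>> move_arm:
  plan:
    - [-0.06,-0.02,0.3,0,0,0]
    - [0,0,0.24,0,0,0]
    - [0,0,0,0,0,0]
  claw: -0.4

```text
clock: 3.0
position: [0.5021, 0.1986, 0.0178]
tool_rot: [3.141, 0.0, 2.9]
force: [0.0, -0.6, 0.8]
grip_width: 0.0596
```

>>> move_arm:
  plan:
    - [0,0,0,0,0,0]
    - [0,0,0,0,0,0]
    - [0,0,0,0,0,0]
    - [0,0,0,0,0,0]
    - [0,0,0,0,0,0]
  claw: 1
  force: 40

```text
clock: 3.5
position: [0.5024, 0.1985, 0.0185]
tool_rot: [3.141, 0.001, 2.899]
force: [-0.9, -1.0, 7.9]
grip_width: 0.0288
```

Run:
```python
from h import *
im=viewer.grab_frame("wrist"); cv2.imwrite("pics/w4.png",im[:,:,::-1])
need([.5005,.198,.016],2.9); print(bot.observe()["force"],bot.observe()["grip_width"])
```

```text
pos [0.5024 0.1985 0.0185] rot [3.141  0.0006 2.8994] clock 3.55
total units shift [ 0.0684 -0.0384  0.1002] turn [ 0.0002  0.0002 -0.0002] rowsT 0.006724740607690245 q7 0.8715367808377338
[-1.7175 -0.6324  7.4956] 0.028598030300553554
```

View pics/w4.png

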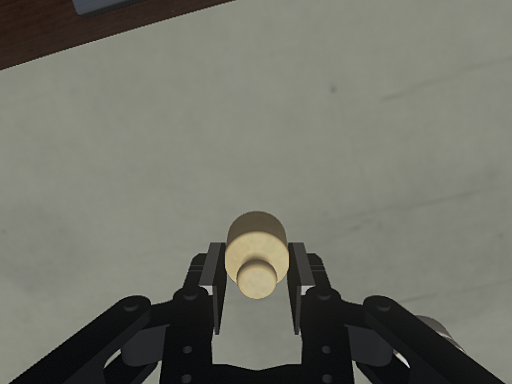

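>>> move_arm:
  plan:
    - [0,0,-0.4,0,0,0]
    - [0,0,-1,0,0,0]
    - [0,0,-1,0,0,0]
    - [0,0,-1,0,0,0]
    - [0,0,-1,0,0,0]

```text
clock: 4.05
position: [0.502, 0.1983, 0.1296]
tool_rot: [3.141, 0.0, 2.899]
force: [0.9, 0.1, -3.5]
grip_width: 0.0286
```

Run:
```python
from h import *
s=bot.observe(); i=viewer.camera_info("wrist"); im=viewer.grab_frame("wrist"); cv2.imwrite("pics/w5.png",im[:,:,::-1])
cv2.imwrite("pics/w5z.png",cv2.resize(im[200:310,200:320,::-1],None,fx=5,fy=5,interpolation=0))
print(s["position"],s["force"],s["grip_width"])
Ri=i["R"];R=Ro.from_euler("xyz",s["tool_rot"]); d=R.inv().apply
p=s["position"]
for uv,dz in (((257,279),.044-.0185),((257,260),.0265-.0185)):
    print(uv,d(onz(i,uv,p[2]+dz)-p))
need([.5094,-.1807,.14],2.9)
```

```text
[0.502  0.1983 0.1296] [ 0.9326  0.0839 -3.4911] 0.02855953199857768
(257, 279) [ 0.0042  0.     -0.0255]
(257, 260) [ 0.0026  0.0001 -0.008 ]
pos [0.5035 0.1989 0.1331] rot [3.1385 0.0036 2.899 ] clock 4.1
total units shift [ -3.8759 -14.6806  -0.3056] turn [ 0.001   0.0011 -0.0003] rowsT 0.03217045328094167 q7 0.8696540504084329
```

View pics/w5z.png

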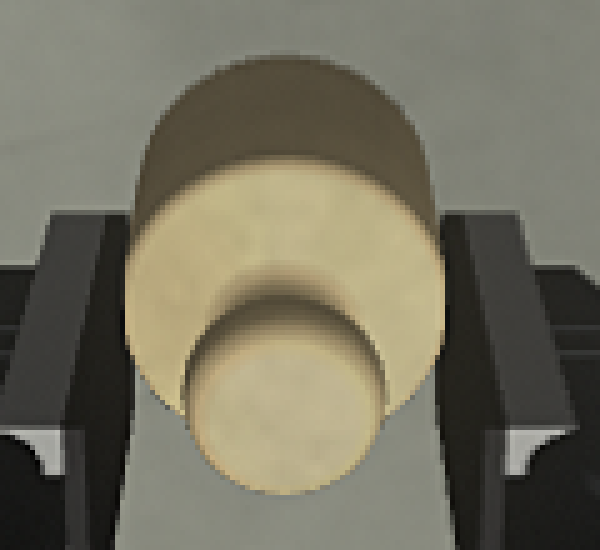

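>>> move_arm:
  plan:
    - [-0.26,-0.9,-0.1,0,0,0]
    - [-0.26,-1,-0.1,0,0,0]
    - [-0.26,-1,-0.1,0,0,0]
    - [-0.26,-1,-0.1,0,0,0]
    - [-0.26,-1,0,0,0,0]

```text
clock: 4.6
position: [0.5043, 0.0706, 0.1387]
tool_rot: [3.141, 0.001, 2.899]
force: [0.3, 0.6, -2.1]
grip_width: 0.0286
```

>>> move_arm:
  plan:
    - [-0.26,-1,0,0,0,0]
    - [-0.26,-1,0,0,0,0]
    - [-0.26,-1,0,0,0,0]
    - [-0.26,-1,0,0,0,0]
    - [-0.26,-1,0,0,0,0]

```text
clock: 5.1
position: [0.5057, -0.0585, 0.1384]
tool_rot: [3.141, 0.0, 2.899]
force: [-0.1, -0.5, -2.8]
grip_width: 0.0286
```

>>> move_arm:
  plan:
    - [-0.26,-1,0,0,0,0]
    - [-0.26,-1,0,0,0,0]
    - [-0.26,-1,0,0,0,0]
    - [-0.26,-0.7,0,0,0,0]
    - [-0.2,-0.5,0,0,0,0]

```text
clock: 5.6
position: [0.5106, -0.1683, 0.1383]
tool_rot: [-3.141, 0.0, 2.898]
force: [-1.1, 0.0, -2.4]
grip_width: 0.0291
```

Run:
```python
from h import *
s=bot.observe(); i=viewer.camera_info("wrist"); im=viewer.grab_frame("wrist"); cv2.imwrite("pics/w6.png",im[:,:,::-1])
np.savez("w6.npz",**i)
print(s["position"],s["force"],s["grip_width"],proj(i,[.5094,-.1807,.006]))
need([.5117,-.1813,.14],2.9)
```

```text
[ 0.5106 -0.1683  0.1383] [-1.0768  0.0103 -2.4059] 0.02908859358871277 [241.9776 179.4751]
pos [ 0.5108 -0.17    0.1383] rot [-3.1406  0.0008  2.8969] clock 5.65
total units shift [-0.1434 -0.4283 -0.0674] turn [-0.0003  0.0003 -0.001 ] rowsT 0.022494127697448556 q7 1.5726966164625613
```

View pics/w6.png

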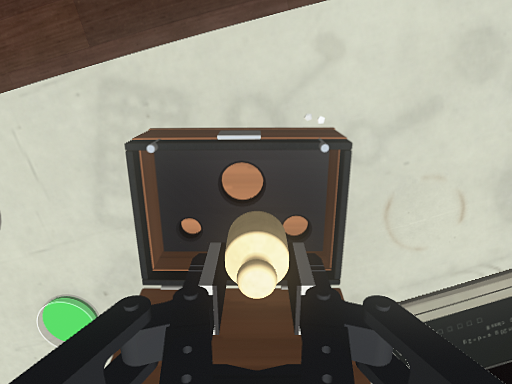

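Run:
```python
from h import *
im=cv2.imread("pics/w6.png"); i=dict(np.load("w6.npz"))
h=cv2.cvtColor(im,cv2.COLOR_BGR2HSV)
m=((h[...,1]>90)&(h[...,2]>70)).astype(np.uint8); m[:,:200]=0;m[:,290:]=0;m[:155]=0;m[208:]=0
c=max(cv2.findContours(m,0,1)[0],key=cv2.contourArea); print(cv2.boundingRect(c),cv2.fitEllipse(c))
for z in (.006,.018):
    P=np.array([proj(i,[.5094+.0175*np.cos(a),-.1807+.0175*np.sin(a),z]) for a in np.linspace(0,6.28,60)]); print(z,P.min(0),P.max(0))
cv2.imwrite("pics/w6z.png",cv2.resize(im[120:300,120:360],None,fx=3,fy=3,interpolation=0))
```

```text
(222, 162, 42, 38) ((241.90122985839844, 180.63600158691406), (36.84673309326172, 40.81253433227539), 97.56637573242188)
0.006 [221.1208 159.0836] [262.8268 199.1015]
0.018 [219.66   162.5708] [263.0911 204.0766]
```

View pics/w6z.png

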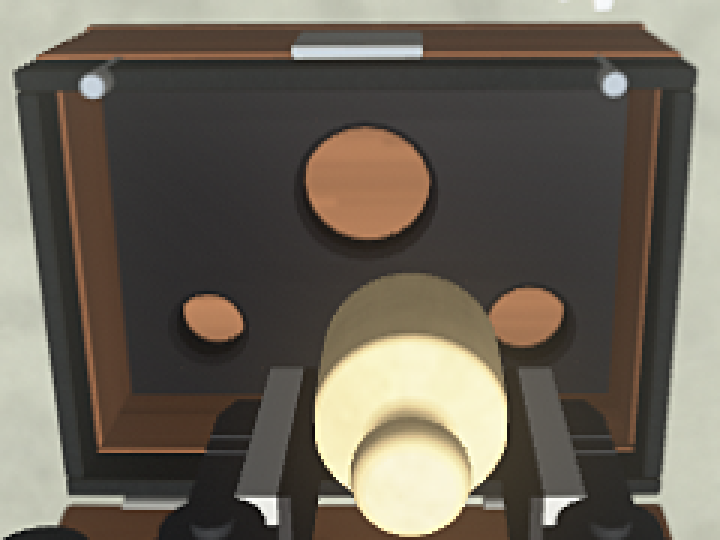

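>>> move_arm:
  plan:
    - [-0.15,-0.4,0,0,0,0]
    - [0,0,0.8,0,0,0]
    - [0,0,1,0,0,0]
    - [0,0,0.8,0,0,0]
    - [0,0,0,0,0,0]

```text
clock: 6.15
position: [0.5109, -0.1766, 0.0709]
tool_rot: [3.141, -0.004, 2.9]
force: [-0.1, 0.8, -2.0]
grip_width: 0.0287
```

Run:
```python
from h import *
s=bot.observe(); i=viewer.camera_info("wrist"); im=viewer.grab_frame("wrist"); cv2.imwrite("pics/w7.png",im[:,:,::-1])
np.savez("w7.npz",**i)
need([.5117,-.1806,.0245],2.9)
```

```text
pos [ 0.5116 -0.1769  0.0723] rot [ 3.1414 -0.002   2.9002] clock 6.2
total units shift [-0.0432 -0.1425  1.9124] turn [ 0.0001 -0.0006  0.0001] rowsT 0.01357762440720338 q7 1.593101215692805
```

View pics/w7.png

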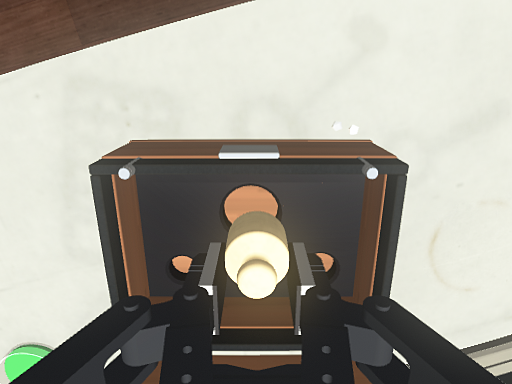

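>>> move_arm:
  plan:
    - [-0.04,-0.14,0.4,0,0,0]
    - [0,0,0.5,0,0,0]
    - [0,0,0.2,0,0,0]
    - [0,0,0,0,0,0]

```text
clock: 6.6
position: [0.5118, -0.181, 0.0446]
tool_rot: [3.142, -0.001, 2.899]
force: [0.7, -0.2, -3.5]
grip_width: 0.0289
```

Run:
```python
from h import *
s=bot.observe(); i=viewer.camera_info("wrist"); im=viewer.grab_frame("wrist"); cv2.imwrite("pics/w8.png",cv2.resize(im[120:340,130:380,::-1],None,fx=2.6,fy=2.6))
np.savez("w7.npz",**i)
need([.5117,-.1806,.0245],2.9)
```

```text
pos [ 0.512  -0.181   0.0451] rot [ 3.1416 -0.0006  2.8994] clock 6.65
total units shift [0.0152 0.014  0.8223] turn [ 0.     -0.0002 -0.0002] rowsT 0.005678182145145287 q7 1.600128794338431
```

View pics/w8.png

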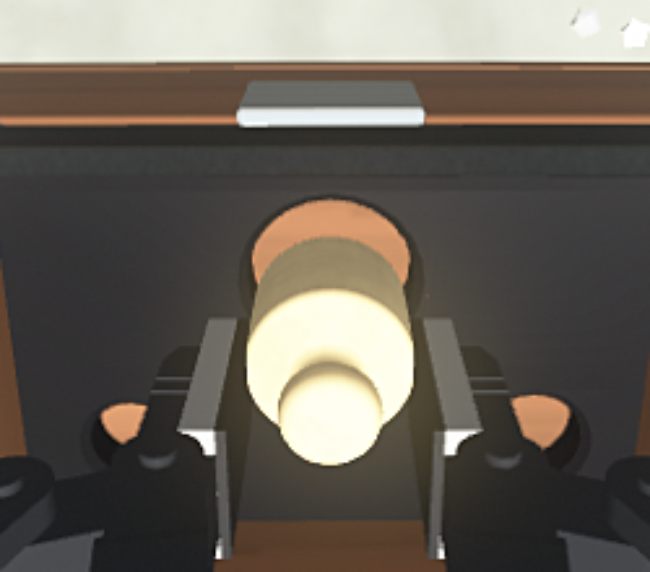

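>>> move_arm:
  plan:
    - [0,0,0.25,0,0,0]
    - [0,0,0.2,0,0,0]
    - [0,0,0.15,0,0,0]
    - [0,0,0,0,0,0]

```text
clock: 7.05
position: [0.5119, -0.181, 0.0298]
tool_rot: [-3.142, -0.001, 2.899]
force: [-0.3, 0.3, -2.7]
grip_width: 0.0287
```

Run:
```python
from h import *
i=viewer.camera_info("wrist"); im=viewer.grab_frame("wrist"); cv2.imwrite("pics/w9.png",cv2.resize(im[120:340,130:380,::-1],None,fx=2.6,fy=2.6))
need([.5117,-.1806,.0245],2.9); print(bot.observe()["force"])
```

```text
pos [ 0.512  -0.1811  0.0301] rot [-3.1416 -0.0005  2.8995] clock 7.1
total units shift [0.0168 0.0144 0.2221] turn [-0.     -0.0002 -0.0002] rowsT 0.004813913534842194 q7 1.60064765861051
[-0.0036 -0.0172 -1.7702]
```

View pics/w9.png

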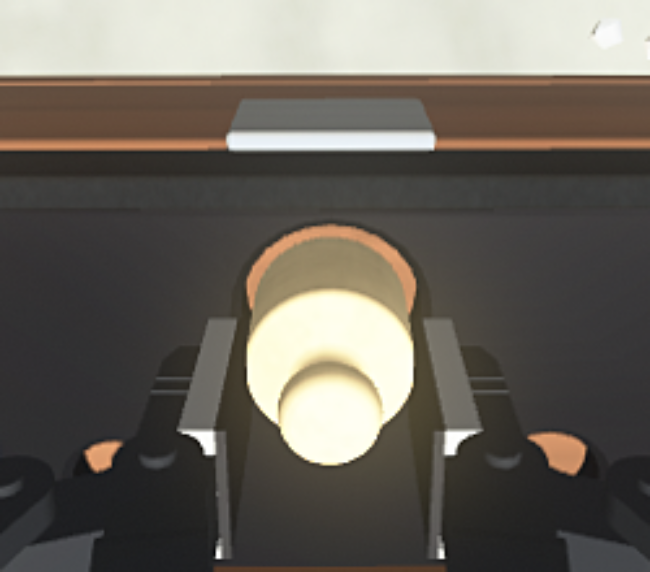

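>>> move_arm:
  plan:
    - [0,0,0.1,0,0,0]
    - [0,0,0.08,0,0,0]
    - [0,0,0.04,0,0,0]
    - [0,0,0,0,0,0]

```text
clock: 7.5
position: [0.5121, -0.1811, 0.0247]
tool_rot: [-3.142, -0.0, 2.899]
force: [-0.3, -0.2, -2.4]
grip_width: 0.0291
```

>>> move_arm:
  plan:
    - [0,0,0.04,0,0,0]
    - [0,0,0.02,0,0,0]
    - [0,0,0,0,0,0]

```text
clock: 7.8
position: [0.5123, -0.1812, 0.0244]
tool_rot: [3.142, 0.001, 2.899]
force: [-6.8, 3.2, 24.6]
grip_width: 0.0288
```

>>> move_arm:
  plan:
    - [0,0,-0.04,0,0,0]
    - [0,0,0,0,0,0]
    - [0,0,0,0,0,0]
    - [0,0,0,0,0,0]
  claw: -0.2

```text
clock: 8.2
position: [0.5122, -0.1811, 0.0242]
tool_rot: [-3.142, -0.0, 2.899]
force: [0.6, -0.1, 0.1]
grip_width: 0.0513
```

>>> move_arm:
  plan:
    - [0,0,-0.4,0,0,0]
    - [0,0,-1,0,0,0]
    - [0,0,-1,0,0,0]
    - [0,0,-1,0,0,0]
    - [0,0,-1,0,0,0]

```text
clock: 8.7
position: [0.512, -0.1811, 0.136]
tool_rot: [-3.142, 0.0, 2.899]
force: [0.2, -0.2, 0.3]
grip_width: 0.0508
```

Run:
```python
from h import *
i=viewer.camera_info("wrist"); im=viewer.grab_frame("wrist"); cv2.imwrite("pics/w10.png",im[:,:,::-1])
np.savez("w10.npz",**i)
print(proj(i,[.5094,-.18,.05]),proj(i,[.5094,-.18,.032]))
need([.5117,-.1806,.13],2.9); print(bot.observe()["force"])
```

```text
[257.3208 191.9447] [257.258 184.304]
pos [ 0.5136 -0.1817  0.1396] rot [-3.1416  0.0048  2.8991] clock 8.75
total units shift [0.0867 0.023  0.3834] turn [-0.      0.0015 -0.0003] rowsT 0.032381785229133625 q7 1.5958980030754033
[ 3.6692 -1.1405  6.271 ]
```

View pics/w10.png

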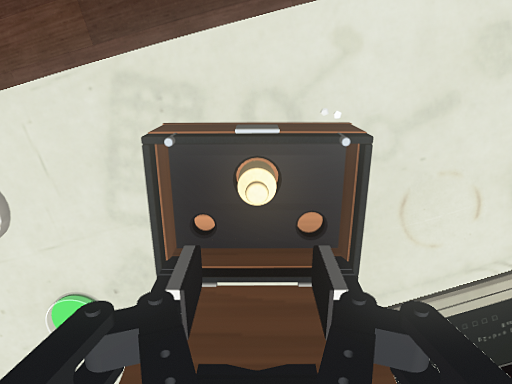

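>>> move_arm:
  plan:
    - [0,0,-1,0,0,0]
    - [0,0,-1,0,0,0]
    - [0,0,-1,0,0,0]
    - [0,0,-1,0,0,0]
    - [-0.8,0,-1,0,0,0]
  claw: -0.1

```text
clock: 9.25
position: [0.5303, -0.1858, 0.2613]
tool_rot: [3.142, -0.0, 2.899]
force: [0.5, -0.2, 0.1]
grip_width: 0.0468
```

>>> move_arm:
  plan:
    - [-0.9,0,-0.6,0,0,0]
    - [-0.9,0,0,0,0,0]
    - [-0.9,0,0,0,0,0]
    - [-0.9,0,0,0,0,0]
    - [-0.4,0,0,0,0,0]

```text
clock: 9.75
position: [0.6297, -0.21, 0.2743]
tool_rot: [-3.142, 0.0, 2.9]
force: [0.1, 0.4, -0.5]
grip_width: 0.047
```

>>> move_arm:
  plan:
    - [0,0,0,0,0,0.045]
    - [0,0,0,0,0,0.045]
    - [0,0,0,0,0,0.045]
    - [0,0,0,0,0,0.045]
    - [0,0,0,0,0,0.045]

```text
clock: 10.25
position: [0.6281, -0.2098, 0.2747]
tool_rot: [3.142, -0.0, 2.187]
force: [-0.2, 0.3, -0.1]
grip_width: 0.0468
```

>>> move_arm:
  plan:
    - [0,0,0,0,0,0.045]
    - [0,0,0,0,0,0.045]
    - [0,0,0,0,0,0.045]
    - [0,0,0,0,0,0.045]
    - [0,0,0,0,0,0.045]

```text
clock: 10.75
position: [0.6282, -0.2098, 0.2747]
tool_rot: [3.142, -0.0, 1.48]
force: [0.0, 0.5, -0.5]
grip_width: 0.047
```

Run:
```python
from h import *
need([.631,-.2115,.26],1.33); print(bot.observe()["qpos"])
```

```text
pos [ 0.6282 -0.2098  0.2747] rot [ 3.1416 -0.0004  1.4797] clock 10.75
total units shift [-0.0591  0.1195  0.5887] turn [-0.     -0.0001  0.0476] rowsT 0.9977826253959893 q7 0.34171820568694555
[-0.0267  0.5795  0.4208  1.458  -0.2473  1.1567  0.3417]
```

>>> move_arm:
  plan:
    - [0,0,0,0,0,0.046]
    - [-0.06,0.12,0,0,0,0]
    - [0,0,0,0,0,0]

```text
clock: 11.05
position: [0.6313, -0.2121, 0.2745]
tool_rot: [3.142, 0.0, 1.346]
force: [0.5, 0.4, -0.0]
grip_width: 0.0474
```

Run:
```python
from h import *
i=viewer.camera_info("wrist"); im=viewer.grab_frame("wrist"); cv2.imwrite("pics/w11.png",im[:,:,::-1])
np.savez("w11.npz",**i)
print(proj(i,[.6418,-.1687,.1995]),proj(i,[.6199,-.2544,.1995]))
need([.631,-.2115,.18],1.33)
```

```text
[254.9092 137.3611] [251.9685 259.8411]
pos [ 0.6312 -0.2121  0.2744] rot [ 3.1416 -0.      1.3454] clock 11.1
total units shift [ 0.0213 -0.0124  3.7766] turn [ 0.     -0.      0.0049] rowsT 0.10246680657429771 q7 0.22657382595236755
```

View pics/w11.png

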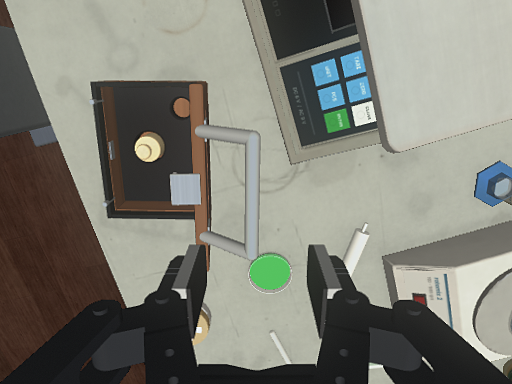

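Run:
```python
from h import *
i=dict(np.load("w11.npz")); im=cv2.imread("pics/w11.png")
# bar columns by bright gray in rows
g=cv2.cvtColor(im,cv2.COLOR_BGR2HSV)
for r in (160,180,200,220,235): print(r, im[r,240:266,1])
for uv in ((252.5,140),(252.5,195),(252,250)):
    print(onz(i,uv,.1995))
need([.6275,-.2115,.18],1.33)
```

```text
160 [179 179 178 179 181  98 142 161 173 181 178 178 179 179 179 179 178 171
 153 127 153 186 182 180 180 182]
180 [166 170 174 182 187 106 144 163 177 179 178 178 180 180 179 179 176 167
 146 126 168 166 165 166 164 164]
200 [181 181 180 181 182 112 145 165 178 179 178 179 179 179 179 180 174 160
 136 136 189 182 180 181 180 180]
220 [175 174 176 176 133 118 149 168 179 179 178 179 180 180 179 180 172 153
 132 187 181 181 183 181 182 182]
235 [173 172 174 178 137 119 151 169 181 178 179 179 180 179 179 179 168 147
 129 181 178 176 174 171 173 176]
[ 0.6399 -0.17    0.1995]
[ 0.6315 -0.2063  0.1995]
[ 0.6217 -0.2466  0.1995]
pos [ 0.6312 -0.2121  0.2744] rot [ 3.1416 -0.      1.3454] clock 11.1
total units shift [-0.01   -0.1489  3.7766] turn [ 0.     -0.      0.0049] rowsT 0.10246680657429771 q7 0.22657382595236755
```

>>> move_arm:
  plan:
    - [0,-0.05,0.9,0,0,0.005]
    - [0,0,0.9,0,0,0]
    - [0,0,0.9,0,0,0]
    - [0,0,0.9,0,0,0]
    - [0,0,0.1,0,0,0]

```text
clock: 11.6
position: [0.6288, -0.2112, 0.1794]
tool_rot: [-3.138, -0.0, 1.328]
force: [-1.1, -0.7, 0.4]
grip_width: 0.0471
```

Run:
```python
from h import *
i=viewer.camera_info("wrist"); im=viewer.grab_frame("wrist"); cv2.imwrite("pics/w12.png",im[:,:,::-1])
need([.630,-.211,.18],1.335);print(bot.observe()["force"])
```

```text
pos [ 0.6293 -0.2116  0.1807] rot [-3.1393 -0.0002  1.3274] clock 11.65
total units shift [0.0298 0.0205 0.0288] turn [-0.0007 -0.0001 -0.0024] rowsT 0.05259596763919113 q7 0.24474881138785778
[0.0908 0.0259 0.6085]
```

View pics/w12.png

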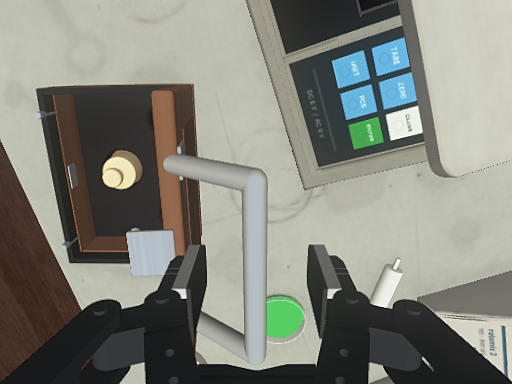

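Centred (bar column 256, fingers 190–325). Close on it.

>>> move_arm:
  plan:
    - [0,0,0,0,0,0]
    - [0,0,0,0,0,0]
    - [0,0,0,0,0,0]
    - [0,0,0,0,0,0]
    - [0,0,0,0,0,0]
  claw: 1
  force: 30

```text
clock: 12.15
position: [0.6308, -0.212, 0.1829]
tool_rot: [3.139, 0.0, 1.326]
force: [2.6, -1.2, 7.8]
grip_width: 0.0086
```

Run:
```python
from h import *
i=viewer.camera_info("wrist"); im=viewer.grab_frame("wrist"); cv2.imwrite("pics/w13.png",im[:,:,::-1])
s=bot.observe(); print(s["force"],s["grip_width"])
P=s["position"]; gp=P+[0,0,.0187]
H=np.array([.573,-.197,.062]); u=np.array([.9717,-.2362,0])
v=gp-H; X,Z=v@u,v[2]; r=np.hypot(X,Z); phi=np.arctan2(Z,-X); print(P,"X,Z",X,Z,"r",r,"theta",phi-.2915)
```

```text
[ 2.8781 -0.7848  5.6549] 0.008272589355953614
[ 0.6308 -0.212   0.1829] X,Z 0.059754120067514224 0.1395834149002203 r 0.15183571575966556 theta 1.683780446089203
```

View pics/w13.png

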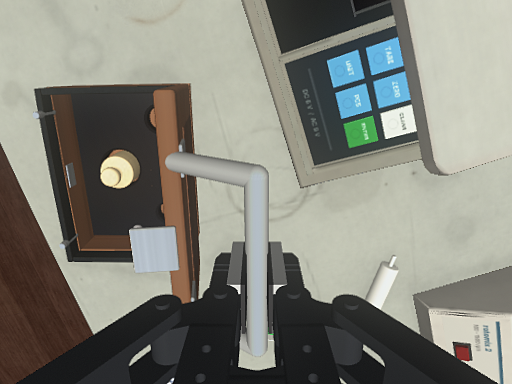

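```bash
cat >> h.py <<'E'
u=np.array([.9717,-.2362,0]); r=.1462; H=np.array([.5745,-.1958,.062]); c=.0131
def arc(dphi,n,phi_c=None):
    s=bot.observe(); v=s["position"]+[0,0,c]-H; X,Z=v@u,v[2]; ph=np.arctan2(Z,-X)
    print("clock",s["clock"],"X,Z",X,Z,"r",np.hypot(X,Z),"theta",ph-.2915,"F u,z",s["force"]@u,s["force"][2],"w",s["grip_width"],"yaw",s["tool_rot"])
    for k in range(n):
        p=ph-dphi*(k+1); x2,z2=-r*np.cos(p),r*np.sin(p); print("row y %.2f z %.2f  theta %.2f"%((x2-X)/.025,-(z2-Z)/.025,p-.2915)); X,Z=x2,z2
E
python3 -c "
from h import *
arc(.07,10)"
```

```text
clock 12.2 X,Z 0.05858001006751416 0.1339834149002203 r 0.14622986373458274 theta 1.6914703581561872 F u,z 2.9819891846423463 5.654947896020552 w 0.008272589355953614 yaw [3.1392 0.0001 1.3258]
row y -0.38 z -0.15  theta 1.62
row y -0.39 z -0.12  theta 1.55
row y -0.40 z -0.10  theta 1.48
row y -0.40 z -0.07  theta 1.41
row y -0.41 z -0.04  theta 1.34
row y -0.41 z -0.01  theta 1.27
row y -0.41 z 0.02  theta 1.20
row y -0.41 z 0.05  theta 1.13
row y -0.40 z 0.07  theta 1.06
row y -0.40 z 0.10  theta 0.99
```

>>> move_arm:
  plan:
    - [0,-0.38,-0.15,0,0,0]
    - [0,-0.39,-0.12,0,0,0]
    - [0,-0.4,-0.1,0,0,0]
    - [0,-0.4,-0.07,0,0,0]

```text
clock: 12.6
position: [0.5916, -0.2023, 0.1934]
tool_rot: [3.141, 0.0, 1.325]
force: [1.1, -2.5, -3.8]
grip_width: 0.0086
```

```bash
python3 -c "
from h import *
arc(.07,6); print(bot.observe()['force'])"
```

```text
clock 12.6 X,Z 0.018141927157726865 0.14445538207868253 r 0.14559013336244467 theta 1.4042306737072452 F u,z 1.6603120420045736 -3.7973870890651864 w 0.008553946292942347 yaw [3.1406 0.0003 1.3254]
row y -0.40 z -0.06  theta 1.33
row y -0.41 z -0.01  theta 1.26
row y -0.41 z 0.02  theta 1.19
row y -0.41 z 0.05  theta 1.12
row y -0.40 z 0.08  theta 1.05
row y -0.40 z 0.11  theta 0.98
[ 1.0899 -2.5456 -3.7974]
```

>>> move_arm:
  plan:
    - [0,-0.41,-0.04,0,0,0]
    - [0,-0.41,-0.01,0,0,0]
    - [0,-0.41,0.02,0,0,0]
    - [0,-0.41,0.05,0,0,0]
    - [0,-0.4,0.08,0,0,0]

```text
clock: 13.1
position: [0.5414, -0.1898, 0.19]
tool_rot: [-3.141, 0.0, 1.325]
force: [2.4, -5.0, -7.4]
grip_width: 0.0083
```

```bash
python3 -c "
from h import *
arc(.07,6); print(bot.observe()['force'])"
```

```text
clock 13.1 X,Z -0.033563925540995444 0.14110138864103502 r 0.14503840516963049 theta 1.0457653840937327 F u,z 3.5080113377035933 -7.429959786929626 w 0.008277151481673486 yaw [-3.1412  0.0003  1.3254]
row y -0.41 z 0.06  theta 0.98
row y -0.39 z 0.14  theta 0.91
row y -0.38 z 0.16  theta 0.84
row y -0.36 z 0.19  theta 0.77
row y -0.35 z 0.21  theta 0.70
row y -0.33 z 0.24  theta 0.63
[ 2.387  -5.0322 -7.43  ]
```

>>> move_arm:
  plan:
    - [0,-0.4,0.1,0,0,0]
    - [0,-0.39,0.14,0,0,0]
    - [0,-0.38,0.16,0,0,0]
    - [0,-0.36,0.19,0,0,0]
    - [0,-0.35,0.21,0,0,0]

```text
clock: 13.6
position: [0.496, -0.1782, 0.1699]
tool_rot: [-3.141, -0.0, 1.325]
force: [0.2, -4.1, 1.7]
grip_width: 0.0088
```

```bash
python3 -c "
from h import *
arc(.07,6); print(bot.observe()['force'])"
```

```text
clock 13.6 X,Z -0.08040658538382005 0.12104310549391348 r 0.14531569894782947 theta 0.6929474430116077 F u,z 1.1463786406467114 1.7369244344539436 w 0.008801472691458792 yaw [-3.1414 -0.      1.3254]
row y -0.35 z 0.21  theta 0.62
row y -0.32 z 0.26  theta 0.55
row y -0.30 z 0.28  theta 0.48
row y -0.28 z 0.30  theta 0.41
row y -0.25 z 0.32  theta 0.34
row y -0.23 z 0.34  theta 0.27
[ 0.1781 -4.1208  1.7369]
```

>>> move_arm:
  plan:
    - [0,-0.34,0.23,0,0,0]
    - [0,-0.32,0.26,0,0,0]
    - [0,-0.3,0.28,0,0,0]
    - [0,-0.28,0.3,0,0,0]
    - [0,-0.25,0.32,0,0,0]

```text
clock: 14.1
position: [0.46, -0.1691, 0.1348]
tool_rot: [-3.141, -0.0, 1.325]
force: [-1.8, -2.9, 1.9]
grip_width: 0.0086
```

```bash
python3 -c "
from h import *
arc(.07,6); print(bot.observe()['force'])"
```

```text
clock 14.1 X,Z -0.11761776047420941 0.08593518867697017 r 0.14566672314538745 theta 0.3394893088764034 F u,z -1.038879409877374 1.8916011093652418 w 0.00857656688907958 yaw [-3.141  -0.0001  1.3255]
row y -0.25 z 0.33  theta 0.27
row y -0.21 z 0.35  theta 0.20
row y -0.18 z 0.37  theta 0.13
row y -0.15 z 0.38  theta 0.06
row y -0.13 z 0.39  theta -0.01
row y -0.10 z 0.40  theta -0.08
[-1.7662 -2.8678  1.8916]
```

>>> move_arm:
  plan:
    - [0,-0.24,0.33,0,0,0]
    - [0,-0.21,0.35,0,0,0]
    - [0,-0.18,0.37,0,0,0]
    - [0,-0.03,0.1,0,0,0]
    - [0,0,0,0,0,0]

```text
clock: 14.6
position: [0.444, -0.1652, 0.1063]
tool_rot: [-3.14, -0.0, 1.325]
force: [-6.0, -0.7, 3.1]
grip_width: 0.0089
```

```bash
python3 -c "
from h import *
arc(.02,6); print(bot.observe()['force'])
im=viewer.grab_frame('scene'); cv2.imwrite('pics/s2.png',cv2.resize(im[150:300,180:360,::-1],None,fx=4,fy=4,interpolation=2))"
```

```text
clock 14.6 X,Z -0.13404725113567917 0.05735480297893812 r 0.14580205403829072 theta 0.11279908514855935 F u,z -5.681651076598336 3.112108696339413 w 0.008857168165952027 yaw [-3.1397 -0.0001  1.3253]
row y -0.06 z 0.10  theta 0.09
row y -0.04 z 0.11  theta 0.07
row y -0.04 z 0.11  theta 0.05
row y -0.04 z 0.11  theta 0.03
row y -0.04 z 0.11  theta 0.01
row y -0.03 z 0.11  theta -0.01
[-6.016  -0.6946  3.1121]
```

View pics/s2.png

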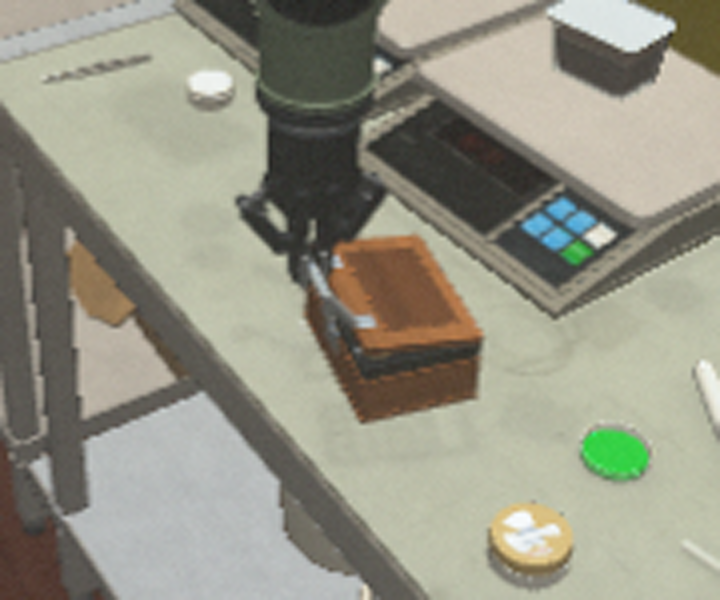

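>>> move_arm:
  plan:
    - [0,-0.04,0.11,0,0,0]
    - [0,-0.04,0.11,0,0,0]
    - [0,0,0,0,0,0]

```text
clock: 14.95
position: [0.4419, -0.1647, 0.101]
tool_rot: [-3.14, -0.0, 1.325]
force: [-7.7, -0.5, 3.0]
grip_width: 0.0085
```

```bash
python3 -c "
from h import *
arc(.02,2); print(bot.observe()['force'])"
```

```text
clock 14.95 X,Z -0.13619714020708024 0.05214471009353441 r 0.1458380327326374 theta 0.07414550800293546 F u,z -7.375661970133612 2.965375246439251 w 0.008453655196842085 yaw [-3.1396 -0.0002  1.3253]
row y -0.05 z 0.10  theta 0.05
row y -0.04 z 0.11  theta 0.03
[-7.724  -0.5494  2.9654]
```

>>> move_arm:
  plan:
    - [0,-0.06,0.11,0,0,0]
    - [0,-0.02,0.06,0,0,0]
    - [0,0,0,0,0,0]

```text
clock: 15.25
position: [0.4404, -0.1643, 0.0969]
tool_rot: [-3.14, -0.0, 1.325]
force: [-5.8, -1.8, 1.6]
grip_width: 0.0088
```

```bash
python3 -c "
from h import *
arc(.02,2); print(bot.observe()['force'])"
```

```text
clock 15.25 X,Z -0.13777157799599696 0.04804344500081033 r 0.14590812284123514 theta 0.04403237229860241 F u,z -5.188158691667307 1.6016318640345364 w 0.008756248893131242 yaw [-3.1404 -0.0001  1.3254]
row y -0.05 z 0.11  theta 0.02
row y -0.04 z 0.11  theta 0.00
[-5.7695 -1.7699  1.6016]
```

>>> move_arm:
  plan:
    - [0,-0.05,0.08,0,0,0]
    - [0,-0.03,0.08,0,0,0]
    - [0,0,0,0,0,0]

```text
clock: 15.55
position: [0.439, -0.1639, 0.093]
tool_rot: [3.142, 0.0, 1.325]
force: [-2.6, -2.4, 2.4]
grip_width: 0.0087
```

```bash
python3 -c "
from h import *
arc(.02,2); print(bot.observe()['force'])
im=viewer.grab_frame('scene'); cv2.imwrite('pics/s3.png',cv2.resize(im[190:270,230:330,::-1],None,fx=6,fy=6,interpolation=2))"
```

```text
clock 15.55 X,Z -0.1392204929968 0.04408426100937013 r 0.14603344732976178 theta 0.015161771600326168 F u,z -2.0096524993658456 2.4399207447136777 w 0.008706785400986865 yaw [3.1416 0.     1.3255]
row y -0.04 z 0.11  theta -0.00
row y -0.03 z 0.11  theta -0.02
[-2.6423 -2.3618  2.4399]
```

View pics/s3.png

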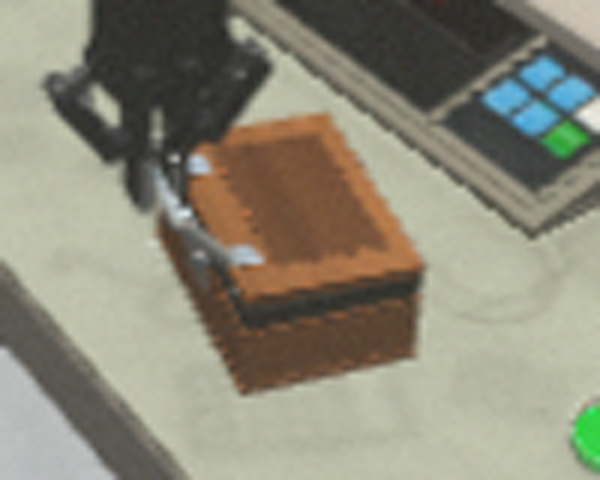

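>>> move_arm:
  plan:
    - [0,0,0,0,0,0]
    - [0,0,0,0,0,0]
    - [0,0,0,0,0,0]
    - [0,0,0,0,0,0]
  claw: 0.1

```text
clock: 16.0
position: [0.4391, -0.1638, 0.0931]
tool_rot: [3.141, -0.0, 1.326]
force: [0.3, -0.4, -0.4]
grip_width: 0.0383
```

```bash
python3 -c "
from h import *
print(bot.observe()['force'],bot.observe()['grip_width'])
im=viewer.grab_frame('scene'); cv2.imwrite('pics/s4.png',cv2.resize(im[190:270,230:330,::-1],None,fx=6,fy=6,interpolation=2))
im=viewer.grab_frame('wrist'); cv2.imwrite('pics/w14.png',im[...,::-1])"
```

```text
[ 0.2674 -0.3843 -0.3885] 0.03834857100170841
```

View pics/s4.png

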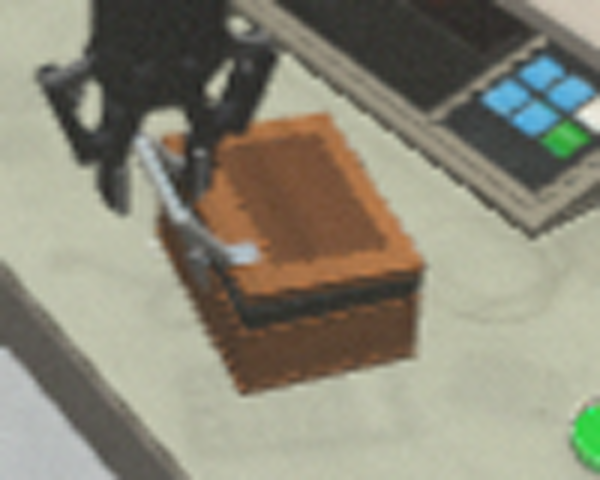

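View pics/w14.png

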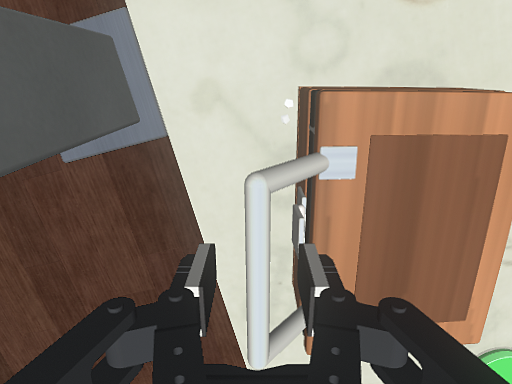

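>>> move_arm:
  plan:
    - [0,0,-0.8,0,0,0]
    - [0,0,-0.8,0,0,0]
    - [0,0,-0.7,0,0,0]
    - [0,0.86,0,0,0,0]
    - [0,0.86,0,0,0,0]

```text
clock: 16.6
position: [0.4815, -0.1743, 0.1513]
tool_rot: [3.14, -0.001, 1.326]
force: [-0.0, 0.6, 0.1]
grip_width: 0.0385
```

>>> move_arm:
  plan:
    - [0,0,0.5,0,0,0]
    - [0,0,0.5,0,0,0]
    - [0,0,0.4,0,0,0]
    - [0,0,0,0,0,0]
    - [0,0,0,0,0,0]
  claw: 1

```text
clock: 17.1
position: [0.4802, -0.1744, 0.1154]
tool_rot: [-3.141, 0.0, 1.325]
force: [0.0, 0.1, -0.2]
grip_width: -0.0
```

Run:
```python
from h import *
print(bot.observe()["force"],bot.observe()["grip_width"])
i=viewer.camera_info("wrist"); im=viewer.grab_frame("wrist"); cv2.imwrite("pics/w15.png",im[:,:,::-1])
need([.4812,-.1731,.085],1.325)
```

```text
[ 0.0161  0.071  -0.2319] -2.275982654702983e-05
pos [ 0.4805 -0.1744  0.1157] rot [-3.1416  0.      1.3252] clock 17.15
total units shift [0.0589 0.0151 1.2296] turn [-0.      0.      0.0001] rowsT 0.0016091096962933572 q7 0.3075383084903377
```

View pics/w15.png

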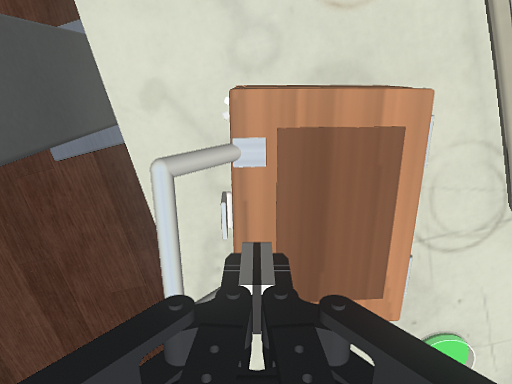

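Aligned over the front strip (fingers at column 256, lid edge at 232). Go down to just above the face.

>>> move_arm:
  plan:
    - [0.06,0,0.5,0,0,0]
    - [0,0,0.4,0,0,0]
    - [0,0,0.3,0,0,0]
    - [0,0,0,0,0,0]

```text
clock: 17.55
position: [0.4804, -0.1727, 0.0844]
tool_rot: [-3.14, 0.0, 1.325]
force: [-1.0, -0.0, -0.5]
grip_width: 0.0
```

>>> move_arm:
  plan:
    - [0,0,0.1,0,0,0]
    - [0,0,0.08,0,0,0]
    - [0,0,0,0,0,0]

```text
clock: 17.85
position: [0.481, -0.1729, 0.081]
tool_rot: [3.142, 0.0, 1.326]
force: [-0.4, -0.1, 1.2]
grip_width: 0.0002
```

>>> move_arm:
  plan:
    - [0,0,0.05,0,0,0]
    - [0,0,0,0,0,0]

```text
clock: 18.05
position: [0.4811, -0.1729, 0.0798]
tool_rot: [3.141, -0.0, 1.326]
force: [-0.1, 0.3, 0.3]
grip_width: 0.0001
```

>>> move_arm:
  plan:
    - [0,0,0.05,0,0,0]
    - [0,0,0,0,0,0]

```text
clock: 18.25
position: [0.481, -0.1729, 0.0785]
tool_rot: [-3.142, 0.0, 1.325]
force: [0.5, 0.5, -0.7]
grip_width: 0.0003
```

>>> move_arm:
  plan:
    - [0,0,0.05,0,0,0]
    - [0,0,0,0,0,0]

```text
clock: 18.45
position: [0.481, -0.1729, 0.0772]
tool_rot: [-3.142, 0.0, 1.326]
force: [-0.1, 0.1, 0.3]
grip_width: 0.0001
```

>>> move_arm:
  plan:
    - [0,0,0.05,0,0,0]
    - [0,0,0,0,0,0]

```text
clock: 18.65
position: [0.481, -0.1729, 0.076]
tool_rot: [-3.142, 0.0, 1.326]
force: [0.6, -0.6, -0.1]
grip_width: 0.0001
```

>>> move_arm:
  plan:
    - [0,0,0.04,0,0,0]
    - [0,0,0,0,0,0]

```text
clock: 18.85
position: [0.4809, -0.1729, 0.075]
tool_rot: [-3.141, 0.0, 1.326]
force: [-0.3, -0.4, 0.7]
grip_width: 0.0001
```

>>> move_arm:
  plan:
    - [0,0,0.04,0,0,0]
    - [0,0,0,0,0,0]

```text
clock: 19.05
position: [0.481, -0.1729, 0.074]
tool_rot: [-3.142, 0.0, 1.325]
force: [-0.0, 0.1, 0.9]
grip_width: -0.0
```

>>> move_arm:
  plan:
    - [0,0,0.04,0,0,0]
    - [0,0,0,0,0,0]

```text
clock: 19.25
position: [0.4809, -0.1729, 0.0729]
tool_rot: [-3.141, 0.0, 1.325]
force: [-0.7, -0.1, 2.3]
grip_width: 0.0002
```

>>> move_arm:
  plan:
    - [0,0,0.03,0,0,0]
    - [0,0,0,0,0,0]

```text
clock: 19.45
position: [0.481, -0.1729, 0.0722]
tool_rot: [-3.142, 0.0, 1.325]
force: [-0.9, -0.5, 1.4]
grip_width: 0.0
```

>>> move_arm:
  plan:
    - [0,0,0.03,0,0,0]
    - [0,0,0,0,0,0]

```text
clock: 19.65
position: [0.481, -0.1729, 0.0715]
tool_rot: [-3.142, 0.0, 1.326]
force: [-1.6, 0.7, 1.4]
grip_width: -0.0
```

>>> move_arm:
  plan:
    - [0,0,0.03,0,0,0]
    - [0,0,0,0,0,0]

```text
clock: 19.85
position: [0.481, -0.1729, 0.0708]
tool_rot: [-3.142, 0.0, 1.325]
force: [-1.3, 0.1, 3.6]
grip_width: 0.0003
```

>>> move_arm:
  plan:
    - [0,0,0.03,0,0,0]
    - [0,0,0,0,0,0]

```text
clock: 20.05
position: [0.481, -0.1729, 0.0703]
tool_rot: [3.142, -0.0, 1.325]
force: [-3.5, 0.5, 10.3]
grip_width: -0.0001
```

>>> move_arm:
  plan:
    - [0,0,0.015,0,0,0]
    - [0,0,0,0,0,0]

```text
clock: 20.25
position: [0.481, -0.1729, 0.0701]
tool_rot: [3.141, -0.0, 1.325]
force: [-5.1, 2.0, 16.0]
grip_width: 0.0001
```

>>> move_arm:
  plan:
    - [0,0,0.015,0,0,0]
    - [0,0,0,0,0,0]

```text
clock: 20.45
position: [0.481, -0.1729, 0.0696]
tool_rot: [3.142, -0.0, 1.325]
force: [-4.4, 1.2, 10.8]
grip_width: -0.0002
```

>>> move_arm:
  plan:
    - [0,0,0.012,0,0,0]
    - [0,0,0,0,0,0]

```text
clock: 20.65
position: [0.4808, -0.1729, 0.0692]
tool_rot: [-3.141, -0.0, 1.325]
force: [-3.8, 1.0, 6.5]
grip_width: 0.0001
```

>>> move_arm:
  plan:
    - [0,0,0.012,0,0,0]
    - [0,0,0,0,0,0]

```text
clock: 20.85
position: [0.4809, -0.1729, 0.069]
tool_rot: [-3.141, -0.0, 1.325]
force: [-5.6, 1.6, 10.8]
grip_width: -0.0002
```

>>> move_arm:
  plan:
    - [0,0,0.012,0,0,0]
    - [0,0,0,0,0,0]

```text
clock: 21.05
position: [0.4808, -0.1729, 0.0686]
tool_rot: [-3.141, -0.0, 1.325]
force: [-4.6, 1.8, 9.1]
grip_width: 0.0002
```

>>> move_arm:
  plan:
    - [0,0,0.012,0,0,0]
    - [0,0,0,0,0,0]

```text
clock: 21.25
position: [0.4808, -0.1728, 0.0681]
tool_rot: [-3.141, -0.0, 1.325]
force: [-3.6, 0.7, 5.5]
grip_width: -0.0001
```

>>> move_arm:
  plan:
    - [0,0,0.012,0,0,0]
    - [0,0,0,0,0,0]

```text
clock: 21.45
position: [0.4808, -0.1728, 0.0678]
tool_rot: [-3.141, -0.0, 1.325]
force: [-2.9, 0.9, 4.2]
grip_width: 0.0001
```

>>> move_arm:
  plan:
    - [0,0,0.012,0,0,0]
    - [0,0,0,0,0,0]

```text
clock: 21.65
position: [0.481, -0.1729, 0.0675]
tool_rot: [-3.142, 0.0, 1.325]
force: [-1.5, 0.4, 2.3]
grip_width: -0.0001
```

>>> move_arm:
  plan:
    - [0,0,0.015,0,0,0]
    - [0,0,0,0,0,0]

```text
clock: 21.85
position: [0.4811, -0.1729, 0.0671]
tool_rot: [3.141, 0.0, 1.326]
force: [-0.6, 0.3, 2.3]
grip_width: -0.0
```

Run:
```python
from h import *
print(bot.observe()["force"])
im=viewer.grab_frame("scene"); cv2.imwrite('pics/s5.png',cv2.resize(im[190:270,230:330,::-1],None,fx=6,fy=6,interpolation=2))
im=viewer.grab_frame("wrist"); cv2.imwrite("pics/w16.png",im[:,:,::-1])
print(bot.observe()["force"],bot.observe()["position"])
```

```text
[-0.6346  0.2897  2.2868]
[-0.5179  0.2168  2.3093] [ 0.4812 -0.1729  0.0671]
```

View pics/s5.png

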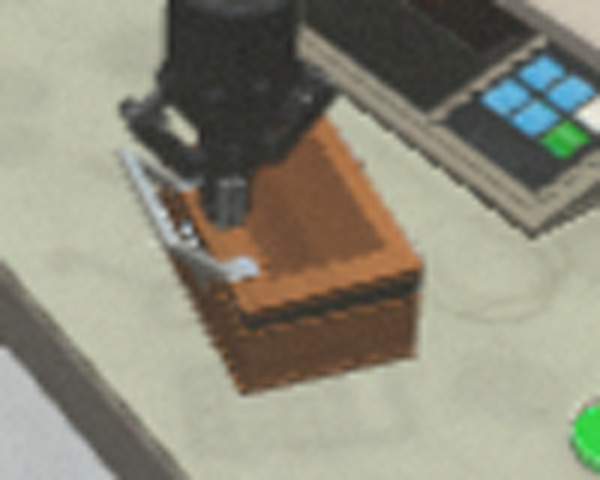

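View pics/w16.png

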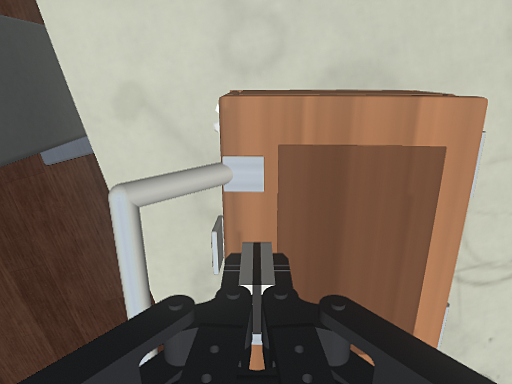

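>>> move_arm:
  plan:
    - [0,0,0.015,0,0,0]
    - [0,0,0,0,0,0]

```text
clock: 22.15
position: [0.4811, -0.1729, 0.0667]
tool_rot: [3.141, 0.0, 1.326]
force: [0.3, 0.2, 1.4]
grip_width: 0.0004
```

>>> move_arm:
  plan:
    - [0,0,0.015,0,0,0]
    - [0,0,0,0,0,0]

```text
clock: 22.35
position: [0.481, -0.1729, 0.0663]
tool_rot: [3.142, 0.0, 1.326]
force: [0.7, 0.2, 0.1]
grip_width: -0.0002
```

>>> move_arm:
  plan:
    - [0,0,0.02,0,0,0]
    - [0,0,0,0,0,0]

```text
clock: 22.55
position: [0.481, -0.1729, 0.0658]
tool_rot: [-3.142, 0.0, 1.326]
force: [0.3, -0.8, 0.1]
grip_width: 0.0001
```

>>> move_arm:
  plan:
    - [0,0,0.02,0,0,0]
    - [0,0,0,0,0,0]

```text
clock: 22.75
position: [0.481, -0.1729, 0.0653]
tool_rot: [-3.142, 0.0, 1.326]
force: [0.8, -0.7, -0.1]
grip_width: -0.0001
```

>>> move_arm:
  plan:
    - [0,0,0.02,0,0,0]
    - [0,0,0,0,0,0]

```text
clock: 22.95
position: [0.481, -0.1729, 0.065]
tool_rot: [3.141, -0.0, 1.325]
force: [-0.8, 0.5, 3.9]
grip_width: 0.0003
```

>>> move_arm:
  plan:
    - [0,0,0.02,0,0,0]
    - [0,0,0,0,0,0]

```text
clock: 23.15
position: [0.4811, -0.1729, 0.0647]
tool_rot: [3.141, -0.0, 1.325]
force: [-2.1, 1.7, 11.6]
grip_width: 0.0003
```

Run:
```python
from h import *
T=viewer.grab_frame("top"); cv2.imwrite('pics/t2.png',cv2.resize(T[140:240,260:350,::-1],None,fx=6,fy=6,interpolation=2))
S=viewer.grab_frame("scene"); cv2.imwrite('pics/s6.png',cv2.resize(S[190:270,230:330,::-1],None,fx=7,fy=7,interpolation=2))
print(bot.observe()["force"],bot.observe()["position"])
```

```text
[-2.3426  1.1395 11.7028] [ 0.4811 -0.1729  0.0647]
```

View pics/s6.png

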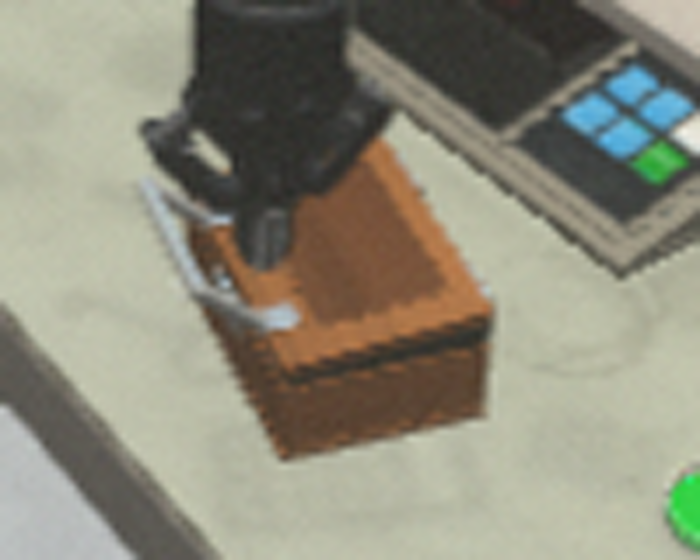

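>>> move_arm:
  plan:
    - [0,0,0.015,0,0,0]
    - [0,0,0,0,0,0]

```text
clock: 23.45
position: [0.4812, -0.173, 0.0646]
tool_rot: [3.141, -0.0, 1.325]
force: [-3.4, 2.6, 17.7]
grip_width: 0.0003
```

>>> move_arm:
  plan:
    - [0,0,0.015,0,0,0]
    - [0,0,0,0,0,0]

```text
clock: 23.65
position: [0.4812, -0.173, 0.0644]
tool_rot: [3.141, -0.0, 1.325]
force: [-5.8, 2.9, 22.9]
grip_width: -0.0003
```

Behaves like the hard stop (0.1–0.2 mm for 5–6 N). Back off and see whether the lid follows.

>>> move_arm:
  plan:
    - [0,0,-0.05,0,0,0]
    - [0,0,0,0,0,0]

```text
clock: 23.85
position: [0.4811, -0.1729, 0.065]
tool_rot: [3.141, -0.0, 1.326]
force: [0.0, -0.7, 4.2]
grip_width: 0.0
```

>>> move_arm:
  plan:
    - [0,0,-0.1,0,0,0]
    - [0,0,0,0,0,0]

```text
clock: 24.05
position: [0.4811, -0.1729, 0.0675]
tool_rot: [3.141, 0.0, 1.325]
force: [0.5, -0.3, -0.2]
grip_width: 0.0001
```

Run:
```python
from h import *
print(bot.observe()["force"],bot.observe()["position"])
S=viewer.grab_frame("scene"); cv2.imwrite('pics/s7.png',cv2.resize(S[190:270,230:330,::-1],None,fx=7,fy=7,interpolation=2))
```

```text
[ 0.5224 -0.2992 -0.2032] [ 0.4811 -0.1729  0.0675]
```

View pics/s7.png

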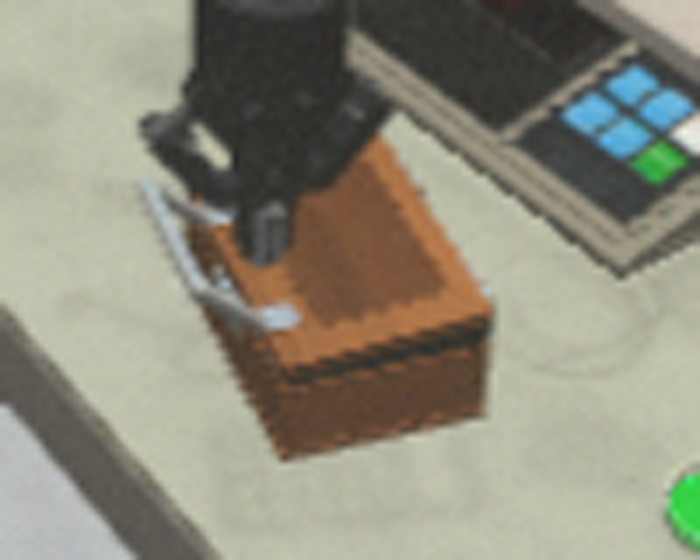

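>>> move_arm:
  plan:
    - [0,0,-0.5,0,0,0]
    - [0,0,-1,0,0,0]
    - [0,0,-1,0,0,0]
    - [0,0,-1,0,0,0]
    - [0,0,-1,0,0,0]

```text
clock: 24.6
position: [0.4808, -0.1729, 0.1817]
tool_rot: [3.141, 0.0, 1.325]
force: [-0.4, -0.5, 0.7]
grip_width: 0.0001
```

>>> move_arm:
  plan:
    - [0,0,-1,0,0,0]
    - [0,0,-1,0,0,0]
    - [0,0,0,0,0,0]
    - [0,0,0,0,0,0]
    - [0,0,0,0,0,0]

```text
clock: 25.1
position: [0.4806, -0.1727, 0.2295]
tool_rot: [-3.141, 0.0, 1.326]
force: [0.3, -0.1, -0.3]
grip_width: 0.0001
```

Run:
```python
from h import *
s=bot.observe();print(s["force"],s["position"],s["clock"])
S=viewer.grab_frame("scene"); cv2.imwrite('pics/s8.png',cv2.resize(S[190:270,230:330,::-1],None,fx=7,fy=7,interpolation=2))
W=viewer.grab_frame("wrist"); cv2.imwrite('pics/w17.png',W[...,::-1])
```

```text
[ 0.3388 -0.1481 -0.32  ] [ 0.4806 -0.1727  0.2295] 25.1
```

View pics/s8.png

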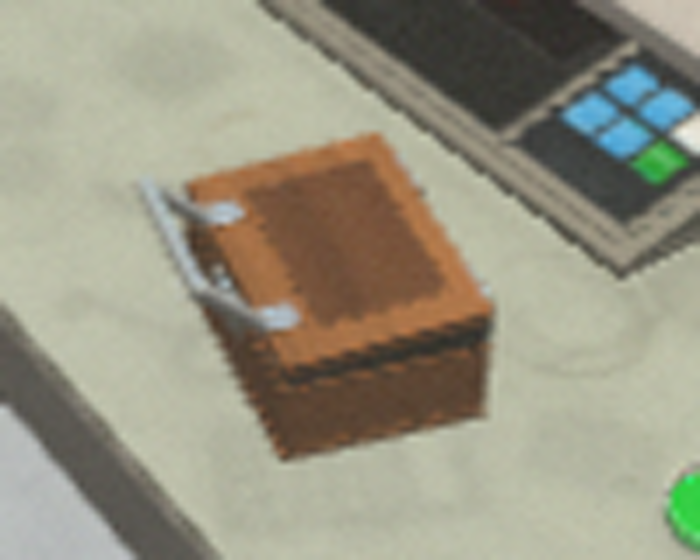

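View pics/w17.png

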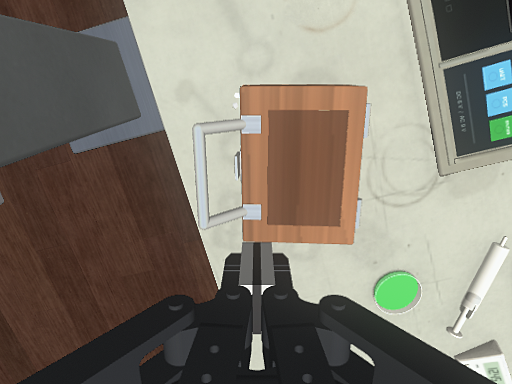

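>>> move_arm:
  plan:
    - [0,0,0,0,0,0]
    - [0,0,0,0,0,0]
    - [0,0,0,0,0,0]
    - [0,0,0,0,0,0]
    - [0,0,0,0,0,0]

```text
clock: 25.7
position: [0.481, -0.1729, 0.2298]
tool_rot: [-3.142, 0.0, 1.326]
force: [0.6, -0.2, 0.5]
grip_width: 0.0001
```

>>> move_arm:
  plan:
    - [0,0,0,0,0,0]
    - [0,0,0,0,0,0]
    - [0,0,0,0,0,0]
    - [0,0,0,0,0,0]
    - [0,0,0,0,0,0]

```text
clock: 26.2
position: [0.481, -0.1729, 0.2299]
tool_rot: [-3.142, 0.0, 1.325]
force: [-0.4, 0.1, 0.3]
grip_width: -0.0005
```

Run:
```python
from h import *
Wi=viewer.camera_info("wrist");Si=viewer.camera_info("scene")
S=viewer.grab_frame("scene"); b=cv2.resize(S[190:270,230:330,::-1],None,fx=7,fy=7,interpolation=2)
a=cv2.imread('pics/s8.png'); print("change",np.abs(a.astype(int)-b).mean(), np.abs(cv2.imread('pics/s7.png')[290:].astype(int)-b[290:]).mean())
g=lambda x,y:(230+x/7-.43,190+y/7-.43)
print("bar L end",tri([(Wi,(198,127)),(Si,g(149,186))]))
print("bar R end",tri([(Wi,(205,224)),(Si,g(205,293))]))
print("lid front-right top corner",tri([(Wi,(243,241)),(Si,g(285,367))]))
for th in (-.07,.06): print(th, .062+.1462*np.sin(.2915+th), "corner z",.062+.11*np.sin(th)+.01*np.cos(th))
T=viewer.grab_frame("top"); cv2.imwrite("pics/t3.png",T[...,::-1])
```

```text
change 1.5947729591836735 2.342336860670194
bar L end (array([ 0.4476, -0.1211,  0.0919]), [0.0012686470582997556, 0.0012686470582995652])
bar R end (array([ 0.4278, -0.2049,  0.0919]), [0.0007021303124814602, 0.0007021303124814143])
lid front-right top corner (array([ 0.451 , -0.2428,  0.0631]), [0.0002504405799327977, 0.0002504405799326546])
-0.07 0.0941191492314954 corner z 0.06428179679540419
0.06 0.11233760741055646 corner z 0.07857804611209095
```

View pics/t3.png

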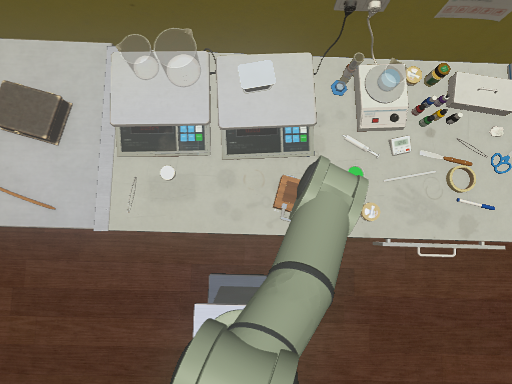

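Bar at z = 0.092 and lid corner at 0.063 match about −0.07 rad: the lid is latched and holds with no contact. Bystanders haven't moved. Handing in.

```bash
python3 -c "
from workcell import workorder
print(workorder.job_done())"
```

```text
the job is handed in; nothing more can be done
None
```

The weight is in its pocket and the lid is latched. I handed the job in at about 26 s.

**Weight:** I set it upright in the big pocket and let go with the lid at about 1.69 rad. Seen from the wrist camera, it was within about 1–2 px of where a seated, upright weight should appear. It can't be seen now that the lid is shut, so I did not check it again after closing.

**Lid:** I lowered it by the bar along its arc at about 0.7 rad/s and let go near the spring pins. Then I pressed near the front edge with the fingers shut:
- **Snap:** the force rose to 16 N and fell to almost nothing as the lid sank.
- **Stop:** it then came up against a stiff stop, where I reached 23 N before backing off. I felt the snap as that drop in force rather than as a single sharp click.

**Last checks:** with nothing touching it for over a second, the lid stayed down. The bar measured 92 mm high and the lid's front corner 63 mm, which fits a lid angle of about -0.07 rad. At rest on the pins those heights would be 112 and 79 mm. The jar and tweezers looked unmoved in the last top view. The arm hid part of the right side there, so I did not measure the lotion pot on its own, but nothing went near it.

**Disagreements:**
- The fixed cameras read heights a few millimetres low (rim 57 mm against 62 mm), so I used the wrist camera for fine positions.
- My lid-angle estimate while holding the bar was good to about 0.03 rad. When I let go it read 0.015, below the 0.06 of the spring pins.

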